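# Slide the freshly glued candlestick into the curing bay

## Robot

A 7-joint arm with a two-finger parallel gripper is mounted at the origin on the work surface. World frame = base frame: x ahead of the robot, y to its left, z up, the work surface at z = 0. Lengths are in m, angles in rad, forces in N, time in s.
With the tool pointing down it reaches from about 0.425 to 0.875 m from the base axis. Payload 4.7 kg.
Tool frame: the origin (TCP) lies between the finger pads; the fingertips stand 19 mm ahead of it and the grasp point (between the pads) is the TCP; z points along the fingers, y is the line along which they close (so a half turn about z gives the same grasp; the last joint's range is limited). The gripper opens to 85 mm and grips with 20 to 120 N. Pads are 22 mm wide; open, the fingers measure 114 mm over their backs; the gripper's body (76 mm by 85 mm) begins 54 mm behind the grasp point. The pads swing forward as they close: fully open they stand 13 mm farther back than shut.
Start: joints at [-1.177, 0.321, -0.07, 1.45, 0.023, 1.371, -0.057], TCP at [0.241, 0.604, 0.25] pointing down, gripper open.
Joint ranges: [-2.86, 2.86], [-0.3, 2.09], [-1.38, 1.24], [0.06, 2.45], [-1.56, 4.7], [0.09, 2.05], [-2.69, 2.69]. Speed limits (rad/s): [2.57, 2.57, 3.14, 3.14, 3.14, 3.14, 3.14].

## Interface

Orientations are given as a unit quaternion [x, y, z, w].
In Python, from bench import arm gives the robot as it stands.
- The arm moves only by the tool step_hand, called after ">>>" as name([rows], argument=value, ...), one row to a line, values as JSON. Schema: {"type":"object","properties":{"increments":{"type":"array","items":{"type":"object","properties":{"rot":{"type":"array","items":{"type":"number"},"minItems":3,"maxItems":3},"pos":{"type":"array","items":{"type":"number"},"minItems":3,"maxItems":3},"aperture":{"type":"number"}},"additionalProperties":false,"required":["aperture"]},"minItems":1,"maxItems":12},"force":{"type":"number"},"only":{"type":"string"},"quiet":{"type":"boolean"},"lines":{"type":"string"}},"required":["increments"],"additionalProperties":false}. increments is a list of rows, 1 to 12 of them, each an object with the fields rot (a list: a rotation vector rx, ry, rz in rad), pos (a list: dx, dy, dz in m), aperture (the opening from 0.0 (shut) to 1.0 (fully open)); a field left out counts as zero (the opening has to be given); each row is the pose to reach, as a shift and turn from the pose commanded when the call began, along the tool's axes at that moment; what a row does not reach only later rows make up. A row lasts 1/10 s, in which the tool goes at most 0.05 m and 0.15 rad, less where a joint would pass 70% of its speed; a pose out of reach is approached as far as the arm can. The fingers move at their own pace and stop on an object; force is the grip in N (left out, the last holds). Time passes only in rows, so rows that do not move let the fingers close. The tool returns the time, the measured TCP pose, the force, the opening and the grip force at its end. only (a regular expression) keeps the lines of the reply that match it, lines (a string "A,B") keeps lines A to B, and quiet returns only ok. Input that does not fit is refused with a message, and nothing moves.
- arm.sense(): the state, without advancing time (a new reading comes with each control period).
- arm.read_camera(name): name is "scene" or "side" or "wrist"; returns a dict with "color" (480x640x3 uint8, blue, green, red), "K" (3x3 intrinsics, pixels), "eye" and "rotation" of the camera in the world. Camera axes: x right, y down, z forward; pixel columns grow to the right and rows downward; lengths in m; the calibration is good to about 2 mm. A picture is of the moment at which its call begins. There is no depth.
- arm.hand_in(): hands the job in; it is judged then, once.
The state is a dict: "time": time; "joint_pos": joint angles; "joint_velocities": joint speeds; "effort": joint torques, N m; "tcp_pos": TCP position; "eef_rot": TCP orientation; "wrist_force": force on the tool from outside, world axes, zero at the start; "ft_torque": the same for the moment, N m; "gripper_width": opening from 0.0 (shut) to 1.0 (fully open); "gripper_force": force on a finger pad.
Only numpy, scipy, OpenCV 4.12 (cv2) and the standard library are available. Lean on these libraries where they do the work, as an engineer would, in place of code of your own. Each camera call takes 0.05 s, during which the arm holds its last target. There are 200 camera calls.

## Task

The glue that joins the stem to the foot of the tall amber glass candlestick is still soft: without gripping, lifting or tipping it, and without touching the stem, gently push its foot so that it slides upright along the bench until the whole foot is inside the open-fronted white UV curing bay. Then leave it standing there and press the bay's red start button fully down, and come away. Leave all the other things on the bench where they are.

Things in the scene. Friction and masses are not known exactly. Their poses are not given: they have to be found in the camera images.
- candlestick: Tall amber glass candlestick (sizes in mm), 210 high, 0.45 kg give or take a third, standing loose on the bench. Its foot is a thick disc 64 in diameter with an upright rim 26 high; push there. Origin: centre of the foot's underside; z up the stem.
- stem: The candlestick's stem, glued on the middle of the foot, moving with it (mm): 26 in diameter at the bottom, 18 to 25 above, with a candle cup 40 in diameter from 176 to 210 above the bench. Must not be touched. Origin: on the axis at the foot's top, 26 above the underside.
- bay: White UV curing bay, fixed (mm): three low walls with violet strips round bare bench (no floor or sill), open on its -x side, more or less towards the robot. Inside 100 deep (x -50 to 50), 110 wide (y -55 to 55); walls 12 thick, sides 45 high, back 60 high. Grey control box 45 high at y -67 to -147, x -38 to 62. Origin: on the bench, middle of the inside; x points in to the back wall.
- start (a joint): The red start button, travel in m: 0 released, 0.006 fully down (about 5 N); springs back. It is pressed straight down.
- start_top (a point): Centre of the red button's top face (32 mm in diameter), on the control box at the bay's x 0, y -107 mm.
- fish: Bystander: emerald glass fish, (mm) about 110 long, 46 wide, 66 high, standing near the bay. Origin: centre of underside, head to -x.
- drum: Bystander: cork sanding drum, upright cylinder 54 mm in diameter, 70 mm high, with a thin steel shaft to 100 mm. Origin: centre of underside.
- stick: Bystander: black boron carbide dressing stick, 150 x 25 x 25 mm, lying along its x. Origin: centre of underside.
- funnel: Bystander: dented steel funnel standing mouth down, 110 mm in diameter, 130 mm high. Origin: centre of underside.
- flask: Bystander: blue plastic water bottle with white cap, 64 mm in diameter, 190 mm high. Origin: centre of underside.
- pad: Bystander: black diamond hand pad with orange top face, 90 x 55 x 24 mm, lying flat. Origin: centre of underside.

How it is judged:
By the outcome, as a careful person would: the job done as asked, in the order asked, and still so for the second after the job is handed in, with the robot touching nothing.
It also fails if it takes over 64 s, if anything falls off the work surface, if the arm or the gripper's body presses on something with over 40 N, if the wrist force passes 120 N, or if a joint passes its speed limit or range.

## Working session

There is one attempt and no reset: what is moved stays moved. The work goes in short steps, Python scripts to look and compute and a tool call to move; the robot and the scene stay as the last step left them, time stands still between calls to the robot, and variables do not carry over. Pictures are saved under pics/ and viewed, at most 10 in all, crops included, and the job is handed in when it is done.

```bash
ls; mkdir -p pics; python3 - <<'E'
from bench import arm
import cv2
s=arm.sense();print(s)
for n in("scene","side"):
    c=arm.read_camera(n);cv2.imwrite(f"pics/{n}0.png",c["color"]);print(n,c["K"],c["eye"],c["rotation"])
E
```

```text
bench.py
pics
{'time': 0.0, 'joint_pos': array([-1.17691941,  0.32179912, -0.07009795,  1.45166481,  0.02259317,
        1.37078156, -0.05688737]), 'joint_velocities': array([ 2.50263136e-05,  6.46007294e-04, -3.75687564e-04,  1.67272604e-03,
       -1.45740033e-03,  2.42425750e-03, -1.50738690e-03]), 'effort': array([-5.02096354e-04, -4.93573415e+01, -3.82160665e-01, -3.14331293e+01,
        1.30820493e-02,  1.14245104e-02,  6.05907218e-06]), 'tcp_pos': array([0.2408151 , 0.60321501, 0.24924418]), 'eef_rot': array([ 1.88722689e-01,  9.82029977e-01, -9.23251966e-04, -1.33359426e-04]), 'wrist_force': array([-1.21611559,  0.75354289, -0.14713513]), 'ft_torque': array([-0.01135555,  0.00596936, -0.04967414]), 'gripper_force': 0.0, 'gripper_width': 1.0026449098903147}
scene [[433.94745867   0.         320.51081257]
 [  0.         433.94745867 242.85475306]
 [  0.           0.           1.        ]] [ 1.12955693 -0.40923532  1.00853403] [ 0.83356501  0.45176541 -0.14554864 -0.28265346]
side [[606.73000918   0.         322.16236514]
 [  0.         606.73000918 234.91283953]
 [  0.           0.           1.        ]] [ 0.05871342 -1.24540115  1.00809891] [ 0.87286846 -0.15429876  0.09143377 -0.45379777]
```

View pics/scene0.png

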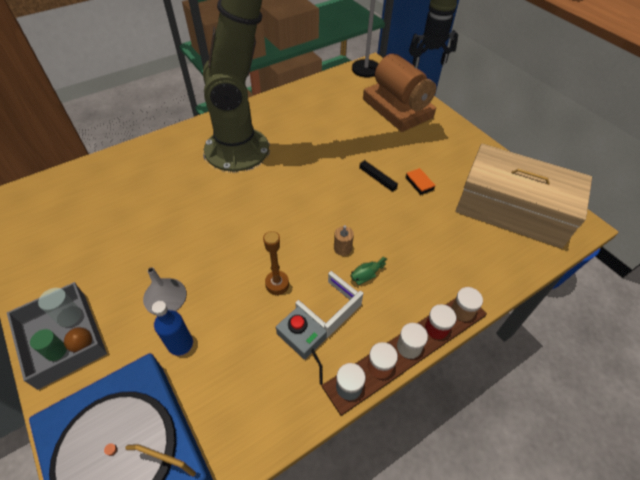

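View pics/side0.png

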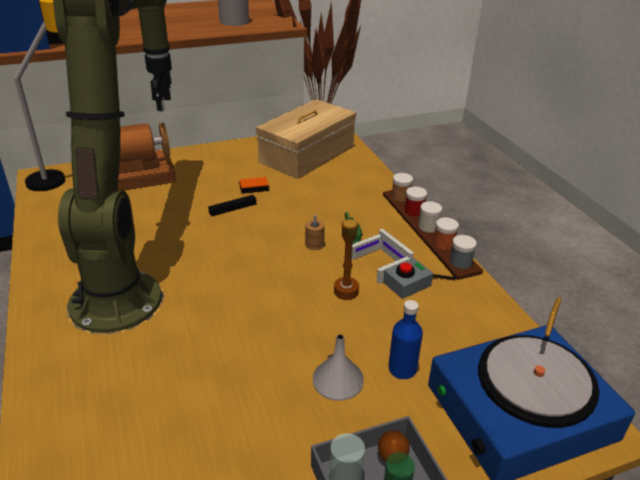

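The scene view shows the candlestick foot at about (277,283), the bay at about (335,305) and the button at (297,323). In the side view they are at (346,288), (388,255) and (406,269). I'll enlarge both areas.

```bash
python3 - <<'E'
import cv2,numpy as np
a=cv2.imread("pics/scene0.png")[215:365,250:400];b=cv2.imread("pics/side0.png")[195:320,300:450]
a=cv2.resize(a[:, :133],None,fx=4,fy=4,interpolation=cv2.INTER_CUBIC)
b=cv2.resize(b,None,fx=5,fy=4.8*1.0417*0+5,interpolation=cv2.INTER_CUBIC)
a=cv2.imread("pics/scene0.png")[215:363,255:395];a=cv2.resize(a,None,fx=4,fy=4,interpolation=cv2.INTER_CUBIC)
cv2.imwrite("pics/ca.png",a[:600]);cv2.imwrite("pics/cb.png",b[:600])
E
```

```text
(no output)
```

View pics/ca.png

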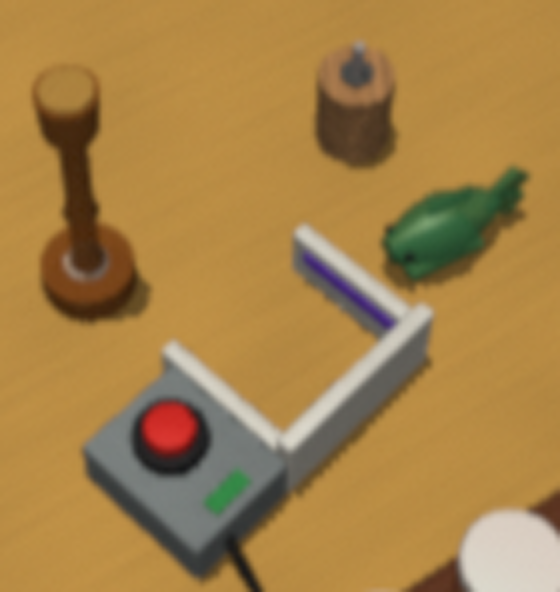

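View pics/cb.png

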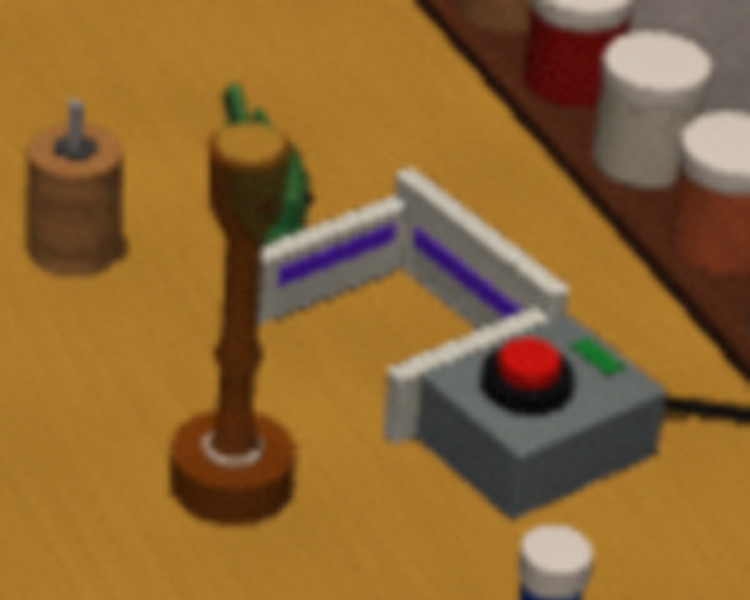

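The crops show the foot top, the cup, the button, and the wall tops clearly. Triangulating them and fitting the bay pose next.

```bash
cat > h.py <<'E'
import numpy as np
from scipy.spatial.transform import Rotation as R
from scipy.optimize import least_squares
C={}
C["scene"]=(433.947,320.511,242.855,[1.12955693,-0.40923532,1.00853403],[0.83356501,0.45176541,-0.14554864,-0.28265346])
C["side"]=(606.73,322.162,234.913,[0.05871342,-1.24540115,1.00809891],[0.87286846,-0.15429876,0.09143377,-0.45379777])
def proj(n,p):
    f,cx,cy,e,q=C[n];c=R.from_quat(q).inv().apply(np.asarray(p,float)-e);return np.array([cx+f*c[0]/c[2],cy+f*c[1]/c[2]])
def onz(n,px,z):
    f,cx,cy,e,q=C[n];d=R.from_quat(q).apply([(px[0]-cx)/f,(px[1]-cy)/f,1]);return np.array(e)+d*(z-e[2])/d[2]
def A(x,y):return np.array([255+x/4,215+y/4])-.4
def B(x,y):return np.array([300+x/5,195+y/5])-.4
def tri(a,b):
    r=least_squares(lambda p:np.r_[proj("scene",p)-a,proj("side",p)-b],[.6,-.1,.05]);return r.x.round(4),r.fun.round(2)
E
python3 - <<'E'
from h import *
P={"foottop":((88,262),(233,453)),"cup":((67,91),(249,145)),"button":((170,427),(530,362)),"nwall":((172,349),(400,375)),"fwall":((304,232),(265,253)),"bfar":((425,312),(408,175)),"bnear":((286,442),(560,293)),"drumtop":((356,75),(75,147)),"drumshaft":((358,47),(75,103))}
for k,(a,b) in P.items(): print(k,*tri(A(*a),B(*b)))
M={"button":(0,-.107,.06),"nwall":(-.048,-.061,.045),"fwall":(-.048,.061,.045),"bfar":(.056,.065,.06),"bnear":(.056,-.065,.06)}
def res(v):
    o=[]
    for k,m in M.items():
        m=list(m)
        if k=="button":m[2]=v[3]
        p=R.from_euler("z",v[2]).apply(m)+[v[0],v[1],0]
        o+=[proj("scene",p)-A(*P[k][0]),proj("side",p)-B(*P[k][1])]
    return np.concatenate(o)
r=least_squares(res,[.7,-.1,0,.06]);print("bay",r.x,r.fun.round(1))
# fish extents
for q in((385,240),(525,175),(430,280)):print("fish",onz("scene",A(*q),.03))
E
```

```text
foottop [ 0.5547 -0.1565  0.0222] [-0.02  0.05 -0.04 -0.04]
cup [ 0.5551 -0.1559  0.2097] [ 0.07 -0.24  0.17  0.18]
button [ 0.7057 -0.1834  0.0618] [ 0. -0.  0.  0.]
nwall [ 0.6507 -0.1489  0.0417] [ 0.04 -0.12  0.1   0.09]
fwall [ 0.6248 -0.0306  0.0449] [ 0.02 -0.06  0.04  0.04]
bfar [ 0.7224 -0.0044  0.0571] [ 0.07 -0.25  0.21  0.2 ]
bnear [ 0.7506 -0.1297  0.0576] [-0.08  0.26 -0.23 -0.19]
drumtop [0.5497 0.0632 0.0701] [ 0.13 -0.46  0.32  0.36]
drumshaft [0.5491 0.0632 0.0996] [ 0.1  -0.37  0.25  0.29]
bay [ 0.68313414 -0.07996199  0.21812364  0.06265717] [-0.2  0.2  0.4 -0.1 -0.6 -0.9 -0.1 -0.6 -0.4 -0.5 -0.5  0.2  0.5 -0.5
  0.7 -0.8 -0.3  0.5  0.6 -0.7]
fish [0.65190119 0.0171957  0.03      ]
fish [0.66108827 0.12953179 0.03      ]
fish [0.69349124 0.02382953 0.03      ]
```

The fit agrees well: candlestick at (0.555, -0.156), bay at (0.683, -0.080) with yaw 12.5°, and button at (0.706, -0.183, 0.062). The plan is to tilt the tool so the gripper leans back from the stem. Both half-open fingers then cradle the foot, and I push diagonally into the bay.

```bash
cat >> h.py <<'E'
from bench import arm
def pose(yaw,t):  # tool z leans forward (yaw) by t from down; tool x forward
    f=np.array([np.cos(yaw),np.sin(yaw),0]);z=np.sin(t)*f-[0,0,np.cos(t)];y=np.array([np.sin(yaw),-np.cos(yaw),0]);return R.from_matrix(np.c_[np.cross(y,z),y,z])
def rel(p,Rt):
    s=arm.sense();Rn=R.from_quat(s["eef_rot"]);print("rel",(Rn.inv()*Rt).as_rotvec().round(3),Rn.inv().apply(np.array(p)-s["tcp_pos"]).round(4))
E
python3 - <<'E'
from h import *
s=arm.sense();c=arm.read_camera("wrist");Rn=R.from_quat(s["eef_rot"])
print("cam in tool",Rn.inv().apply(c["eye"]-s["tcp_pos"]))
print("funnel apex",tri(np.array([153,269]),np.array([340,336])),"flask",tri(np.array([160,309]),np.array([411,306])))
rel([.45,.25,.40],pose(-.3,0));rel([.46,-.2,.40],pose(.62,0))
b=R.from_euler("z",.218);print("bay frame candle",b.inv().apply([.555-.683,-.156+.080,0]))
E
```

```text
cam in tool [ 0.07086167 -0.00166178 -0.12276923]
funnel apex (array([ 0.4271, -0.419 ,  0.1275]), array([-0.09,  0.28, -0.19, -0.16])) flask (array([ 0.5747, -0.4406,  0.1822]), array([ 0.25, -0.76,  0.63,  0.46]))
rel [0.000e+00 2.000e-03 3.062e+00] [-0.3252 -0.2508 -0.1501]
rel [-1.000e-03  2.000e-03  2.142e+00] [-0.5013 -0.6651 -0.1495]
bay frame candle [-0.14140757 -0.04651772  0.        ]
```

>>> step_hand([
  {"rot": [0,0,0.15],"pos": [0,0,-0.05],"aperture": 0.42},
  {"rot": [0,0,0.3],"pos": [-0.04,-0.03,-0.09],"aperture": 0.42},
  {"rot": [0,0,0.45],"pos": [-0.08,-0.06,-0.12],"aperture": 0.42},
  {"rot": [0,0,0.6],"pos": [-0.12,-0.09,-0.15],"aperture": 0.42},
  {"rot": [0,0,0.75],"pos": [-0.16,-0.12,-0.15],"aperture": 0.42},
  {"rot": [0,0,0.9],"pos": [-0.2,-0.15,-0.15],"aperture": 0.42},
  {"rot": [0,0,1.05],"pos": [-0.24,-0.18,-0.15],"aperture": 0.42},
  {"rot": [0,0,1.2],"pos": [-0.28,-0.21,-0.15],"aperture": 0.42},
  {"rot": [0,0,1.35],"pos": [-0.31,-0.24,-0.15],"aperture": 0.42},
  {"rot": [0,0,1.35],"pos": [-0.325,-0.25,-0.15],"aperture": 0.42},
  {"rot": [0,0,1.35],"pos": [-0.325,-0.25,-0.15],"aperture": 0.42},
])

```text
time: 1.25
tcp_pos: [0.4534, 0.2442, 0.4008]
eef_rot: [0.765, 0.644, 0.0, 0.001]
wrist_force: [0.2, -0.8, 1.2]
gripper_width: 0.421
gripper_force: 0.0
```

```bash
python3 - <<'E'
from h import *
rel([.46,-.2,.40],pose(.62,0)); print(arm.sense()["joint_pos"].round(2))
E
```

```text
rel [0.002 0.    0.78 ] [-0.4367  0.0818  0.0014]
[-0.86 -0.01  0.31  1.53  0.    1.62 -0.72]
```

>>> step_hand([
  {"rot": [0,0,0.1],"pos": [-0.04,0.008,0],"aperture": 0.42},
  {"rot": [0,0,0.2],"pos": [-0.09,0.016,0],"aperture": 0.42},
  {"rot": [0,0,0.3],"pos": [-0.14,0.026,0],"aperture": 0.42},
  {"rot": [0,0,0.4],"pos": [-0.19,0.036,0],"aperture": 0.42},
  {"rot": [0,0,0.5],"pos": [-0.24,0.045,0],"aperture": 0.42},
  {"rot": [0,0,0.6],"pos": [-0.29,0.054,0],"aperture": 0.42},
  {"rot": [0,0,0.7],"pos": [-0.34,0.064,0],"aperture": 0.42},
  {"rot": [0,0,0.78],"pos": [-0.39,0.073,0],"aperture": 0.42},
  {"rot": [0,0,0.78],"pos": [-0.437,0.082,0],"aperture": 0.42},
  {"rot": [0,0,0.78],"pos": [-0.437,0.082,0],"aperture": 0.42},
])

```text
time: 2.25
tcp_pos: [0.4601, -0.2005, 0.4006]
eef_rot: [0.952, 0.305, -0.0, 0.001]
wrist_force: [0.1, -0.8, 0.3]
gripper_width: 0.42
gripper_force: 0.0
```

```bash
python3 - <<'E'
from h import *
f=np.array([np.cos(.62),np.sin(.62),0])
c=np.array([.555,-.156,0])
for h in(.15,.024): rel(c-.1*f+[0,0,h],pose(.62,.7))
print(arm.sense()["joint_pos"].round(2))
E
```

```text
rel [0.002 0.701 0.001] [0.0034 0.0183 0.2507]
rel [0.002 0.701 0.001] [0.0035 0.018  0.3767]
[-0.47 -0.07  0.79  1.57  0.05  1.62 -0.63]
```

>>> step_hand([
  {"rot": [0,0.14,0],"aperture": 0.42},
  {"rot": [0,0.28,0],"pos": [0,0.005,0],"aperture": 0.42},
  {"rot": [0,0.42,0],"pos": [0,0.01,0.03],"aperture": 0.42},
  {"rot": [0,0.56,0],"pos": [0,0.015,0.08],"aperture": 0.42},
  {"rot": [0,0.7,0],"pos": [0.003,0.018,0.13],"aperture": 0.42},
  {"rot": [0,0.7,0],"pos": [0.003,0.018,0.18],"aperture": 0.42},
  {"rot": [0,0.7,0],"pos": [0.003,0.018,0.23],"aperture": 0.42},
  {"rot": [0,0.7,0],"pos": [0.003,0.018,0.28],"aperture": 0.42},
  {"rot": [0,0.7,0],"pos": [0.003,0.018,0.32],"aperture": 0.42},
  {"rot": [0,0.7,0],"pos": [0.003,0.018,0.355],"aperture": 0.42},
  {"rot": [0,0.7,0],"pos": [0.003,0.018,0.36],"aperture": 0.42},
  {"rot": [0,0.7,0],"pos": [0.003,0.018,0.36],"aperture": 0.42},
])

```text
time: 3.45
tcp_pos: [0.4746, -0.2056, 0.0396]
eef_rot: [0.893, 0.291, 0.325, -0.108]
wrist_force: [1.1, -0.5, 1.1]
gripper_width: 0.42
gripper_force: 0.0
```

```bash
python3 - <<'E'
from h import *
import cv2
s=arm.sense();print(s["joint_pos"].round(2))
f=np.array([np.cos(.62),np.sin(.62),0]);rel(np.array([.555,-.156,.026])-.1*f,pose(.62,.7))
a=arm.read_camera("scene")["color"][190:330,200:360];b=arm.read_camera("side")["color"][170:310,260:400]
a=cv2.resize(a,None,fx=2.5*1,fy=2.5);b=cv2.resize(b,(350,350))
cv2.imwrite("pics/m1.png",np.hstack([cv2.resize(a,(400,350)),b]))
E
```

```text
[-0.14  0.47  1.04  2.22 -1.31  1.17  0.79]
rel [-0.01   0.002  0.007] [-0.0132  0.0063  0.0067]
```

View pics/m1.png

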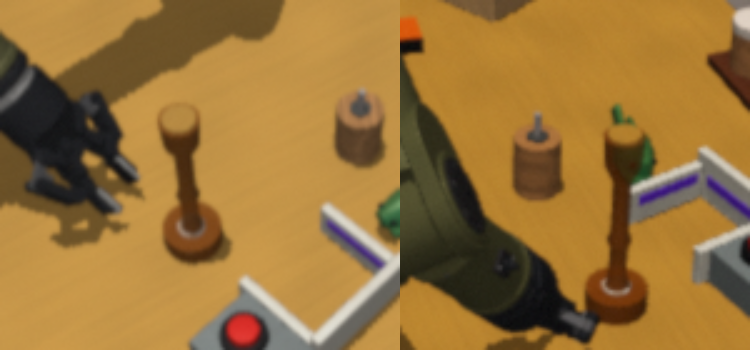

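The two fingertips are at about scene (254,261) and (247,274), behind the foot and leaning away from the stem, which is clear. Now checking the aim numerically.

```bash
python3 - <<'E'
from h import *
s=arm.sense();Rn=R.from_quat(s["eef_rot"]);f=np.array([np.cos(.62),np.sin(.62),0])
for d in(.01,.019):
  for w in(.022,-.022): print(d,w,proj("scene",s["tcp_pos"]+Rn.apply([0,w,d])).round(1),(s["tcp_pos"]+Rn.apply([0,w,d])).round(3))
c=np.array([.555,-.156,0])
print("lateral err", np.cross(f,s["tcp_pos"]-c)[2], "back",f@(s["tcp_pos"]-c))
for b in(.09,.06): rel(c-b*f+[0,0,.024],pose(.62,.7))
E
```

```text
0.01 0.022 [244.1 272.6] [ 0.495 -0.221  0.036]
0.01 -0.022 [251.4 259.9] [ 0.469 -0.185  0.035]
0.019 0.022 [246.4 274.6] [ 0.5   -0.217  0.029]
0.019 -0.022 [253.6 262. ] [ 0.474 -0.182  0.029]
lateral err 0.004211912861046815 back -0.09324220136504852
rel [-0.005 -0.003  0.011] [-0.0099  0.0042  0.0166]
rel [-0.005 -0.003  0.011] [0.013  0.0046 0.036 ]
```

>>> step_hand([
  {"rot": [-0.005,-0.003,0.011],"pos": [-0.005,0.002,0.008],"aperture": 0.42},
  {"rot": [-0.005,-0.003,0.011],"pos": [-0.0085,0.0045,0.015],"aperture": 0.42},
  {"rot": [-0.005,-0.003,0.011],"pos": [-0.004,0.0045,0.02],"aperture": 0.42},
  {"rot": [-0.005,-0.003,0.011],"pos": [0.004,0.0045,0.027],"aperture": 0.42},
  {"rot": [-0.005,-0.003,0.011],"pos": [0.0115,0.0045,0.034],"aperture": 0.42},
  {"rot": [-0.005,-0.003,0.011],"pos": [0.0115,0.0045,0.034],"aperture": 0.42},
  {"rot": [-0.005,-0.003,0.011],"pos": [0.0115,0.0045,0.034],"aperture": 0.42},
])

```text
time: 4.25
tcp_pos: [0.5027, -0.1912, 0.0218]
eef_rot: [0.895, 0.287, 0.325, -0.106]
wrist_force: [-0.0, -0.1, 0.1]
gripper_width: 0.424
gripper_force: 0.0
```

```bash
python3 - <<'E'
from h import *
s=arm.sense();f=np.array([np.cos(.62),np.sin(.62),0]);c=np.array([.555,-.156,0])
print("lat", np.cross(f,s["tcp_pos"]-c)[2], "back",f@(s["tcp_pos"]-c))
rel(s["tcp_pos"]+.08*f+[0,0,0],pose(.62,.7))
E
```

```text
lat 0.0017279105053894135 back -0.06301880231797084
rel [-0.003  0.003 -0.001] [0.0613 0.0001 0.0514]
```

>>> step_hand([
  {"pos": [0.005,0.0017,0.0003],"aperture": 0.42},
  {"pos": [0.0077,0.0017,0.0026],"aperture": 0.42},
  {"pos": [0.01,0.0017,0.0045],"aperture": 0.42},
  {"pos": [0.0122,0.0017,0.0064],"aperture": 0.42},
  {"pos": [0.0143,0.0017,0.0084],"aperture": 0.42},
  {"pos": [0.0165,0.0017,0.0104],"aperture": 0.42},
  {"pos": [0.019,0.0017,0.0124],"aperture": 0.42},
  {"pos": [0.0215,0.0017,0.0145],"aperture": 0.42},
  {"pos": [0.024,0.0017,0.0165],"aperture": 0.42},
  {"pos": [0.0265,0.0017,0.0186],"aperture": 0.42},
  {"pos": [0.028,0.0017,0.02],"aperture": 0.42},
  {"pos": [0.029,0.0017,0.0207],"aperture": 0.42},
])

```text
time: 5.45
tcp_pos: [0.5324, -0.1721, 0.0243]
eef_rot: [0.895, 0.286, 0.325, -0.106]
wrist_force: [-1.6, -0.8, -0.3]
gripper_width: 0.419
gripper_force: 0.8
```

```bash
python3 - <<'E'
from h import *
import cv2
s=arm.sense();f=np.array([np.cos(.62),np.sin(.62),0]);c=np.array([.555,-.156,0])
print("lat", np.cross(f,s["tcp_pos"]-c)[2], "back",f@(s["tcp_pos"]-c))
a=arm.read_camera("scene")["color"][215:335,240:360];b=arm.read_camera("side")["color"][190:320,290:420]
cv2.imwrite("pics/m2.png",np.hstack([cv2.resize(a,(400,400),interpolation=2),cv2.resize(b,(400,400),interpolation=2)]))
E
```

```text
lat 1.0118926641884685e-05 back -0.027707911856849517
```

View pics/m2.png

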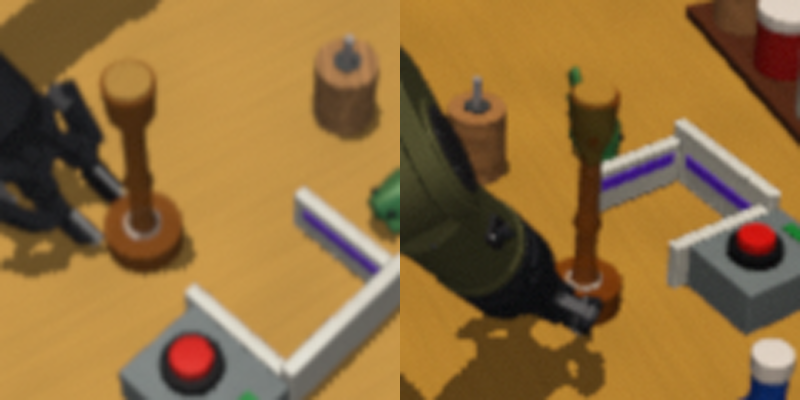

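The foot is seated in the two-finger cradle and has moved upright. The cup top is at scene (278.7,239.6) and side (353.4,221.5).

```bash
python3 - <<'E'
from h import *
s=arm.sense();f=np.array([np.cos(.62),np.sin(.62),0])
p1,_=tri(np.array([278.3,239.2]),np.array([353.0,221.3]));p2=onz("scene",np.array([240+144*.3,215+223*.3])-.3,.026);print(p1,p2)
c=s["tcp_pos"]+.0455*f;print("est",c)
b=R.from_euler("z",.218).inv()
for q in(p1,p2,c):print("bay",b.apply(q-np.array([.683,-.080,0]))[:2].round(4))
g=np.array([.683,-.08,0])+R.from_euler("z",.218).apply([0,.010,0]);d=g-c;d[2]=0
print("to go",np.linalg.norm(d),np.arctan2(d[1],d[0]));rel(s["tcp_pos"]+d,pose(.62,.7))
E
```

```text
[ 0.5681 -0.1453  0.2077] [ 0.56987894 -0.14569794  0.026     ]
est [ 0.56949842 -0.14564381  0.02441739]
bay [-0.1263 -0.0389]
bay [-0.1247 -0.0397]
bay [-0.125  -0.0395]
to go 0.13447142554762004 0.5953117495560669
rel [-0.003  0.003 -0.002] [0.1031 0.0034 0.0863]
```

>>> step_hand([
  {"pos": [0.002,0,0.0016],"aperture": 0.42},
  {"pos": [0.005,0,0.0041],"aperture": 0.42},
  {"pos": [0.009,0,0.0074],"aperture": 0.42},
  {"pos": [0.013,0,0.0108],"aperture": 0.42},
  {"pos": [0.017,0,0.0142],"aperture": 0.42},
  {"pos": [0.021,0,0.0176],"aperture": 0.42},
  {"pos": [0.025,0,0.021],"aperture": 0.42},
  {"pos": [0.029,0,0.0244],"aperture": 0.42},
  {"pos": [0.033,0,0.0278],"aperture": 0.42},
  {"pos": [0.0365,0,0.0307],"aperture": 0.42},
  {"pos": [0.039,0,0.0328],"aperture": 0.42},
  {"pos": [0.04,0,0.0336],"aperture": 0.42},
])

```text
time: 6.75
tcp_pos: [0.5751, -0.1418, 0.0244]
eef_rot: [0.895, 0.286, 0.325, -0.106]
wrist_force: [-1.9, -1.3, -0.4]
gripper_width: 0.42
gripper_force: 1.0
```

```bash
python3 - <<'E'
from h import *
import cv2
s=arm.sense();f=np.array([np.cos(.62),np.sin(.62),0]);c=s["tcp_pos"]+.0455*f
print("bay",R.from_euler("z",.218).inv().apply(c-np.array([.683,-.080,0])).round(4))
a=arm.read_camera("scene")["color"][215:335,250:370];b=arm.read_camera("side")["color"][190:320,300:430]
cv2.imwrite("pics/m3.png",np.hstack([cv2.resize(a,(400,400),interpolation=2),cv2.resize(b,(400,400),interpolation=2)]))
g=np.array([.683,-.08,0])+R.from_euler("z",.218).apply([0,.012,0]);d=g-c;d[2]=0
print("to go",np.linalg.norm(d),np.arctan2(d[1],d[0]));rel(s["tcp_pos"]+d,pose(.62,.7))
E
```

```text
bay [-0.0768 -0.0192  0.0244]
to go 0.08287565468097985 0.6035642038019373
rel [-0.003  0.003 -0.002] [0.0635 0.0014 0.0533]
```

View pics/m3.png

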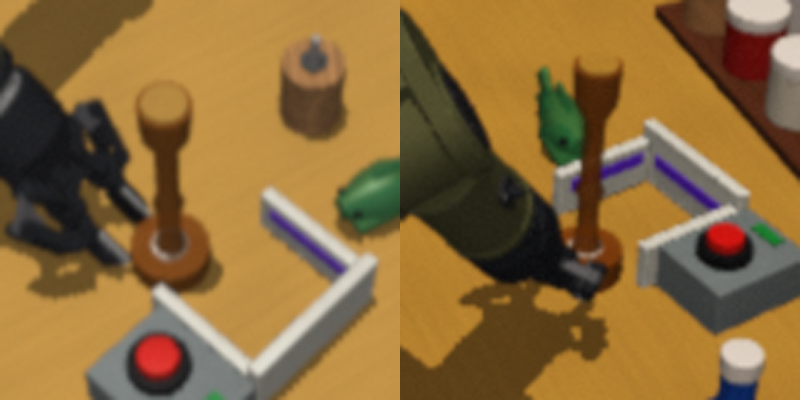

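The foot is just in front of the bay mouth, upright, and about 11 mm clear of the near wall. I'm continuing the push.

>>> step_hand([
  {"pos": [0.002,0,0.0016],"aperture": 0.42},
  {"pos": [0.005,0,0.0041],"aperture": 0.42},
  {"pos": [0.009,0,0.0074],"aperture": 0.42},
  {"pos": [0.013,0,0.0108],"aperture": 0.42},
  {"pos": [0.017,0,0.0142],"aperture": 0.42},
  {"pos": [0.021,0,0.0176],"aperture": 0.42},
  {"pos": [0.025,0,0.021],"aperture": 0.42},
  {"pos": [0.029,0,0.0244],"aperture": 0.42},
  {"pos": [0.033,0,0.0278],"aperture": 0.42},
  {"pos": [0.0365,0,0.0307],"aperture": 0.42},
  {"pos": [0.039,0,0.0328],"aperture": 0.42},
  {"pos": [0.04,0,0.0336],"aperture": 0.42},
])

```text
time: 8.05
tcp_pos: [0.6177, -0.1114, 0.0243]
eef_rot: [0.895, 0.286, 0.325, -0.106]
wrist_force: [-3.0, -1.8, 0.9]
gripper_width: 0.421
gripper_force: 1.3
```

```bash
python3 - <<'E'
from h import *
s=arm.sense();f=np.array([np.cos(.62),np.sin(.62),0]);c=s["tcp_pos"]+.0455*f
print("bay",R.from_euler("z",.218).inv().apply(c-np.array([.683,-.080,0])).round(4))
g=np.array([.683,-.08,0])+R.from_euler("z",.218).apply([-.001,.011,0]);d=g-c;d[2]=0
print("to go",np.linalg.norm(d),np.arctan2(d[1],d[0]));rel(s["tcp_pos"]+d,pose(.62,.7))
E
```

```text
bay [-0.0287  0.0012  0.0243]
to go 0.029367093367114357 0.5564773572032489
rel [-0.003  0.003 -0.002] [0.0225 0.0019 0.0188]
```

>>> step_hand([
  {"pos": [0.002,0,0.0016],"aperture": 0.42},
  {"pos": [0.005,0,0.0041],"aperture": 0.42},
  {"pos": [0.009,0,0.0074],"aperture": 0.42},
  {"pos": [0.013,0,0.0108],"aperture": 0.42},
  {"pos": [0.017,0,0.0142],"aperture": 0.42},
  {"pos": [0.02,0,0.0167],"aperture": 0.42},
  {"pos": [0.022,0,0.0184],"aperture": 0.42},
  {"pos": [0.022,0,0.0184],"aperture": 0.42},
])

```text
time: 8.85
tcp_pos: [0.6357, -0.0994, 0.0234]
eef_rot: [0.897, 0.283, 0.323, -0.105]
wrist_force: [-30.7, -5.6, 20.5]
gripper_width: 0.417
gripper_force: 18.1
```

```bash
python3 - <<'E'
from h import *
import cv2
s=arm.sense();f=np.array([np.cos(.62),np.sin(.62),0]);c=s["tcp_pos"]+.0455*f
print("bay",R.from_euler("z",.218).inv().apply(c-np.array([.683,-.080,0])).round(4))
a=arm.read_camera("scene")["color"][215:335,265:385];b=arm.read_camera("side")["color"][180:310,310:440]
cv2.imwrite("pics/m4.png",np.hstack([cv2.resize(a,(400,400),interpolation=2),cv2.resize(b,(400,400),interpolation=2)]))
E
```

```text
bay [-0.0086  0.0091  0.0234]
```

View pics/m4.png

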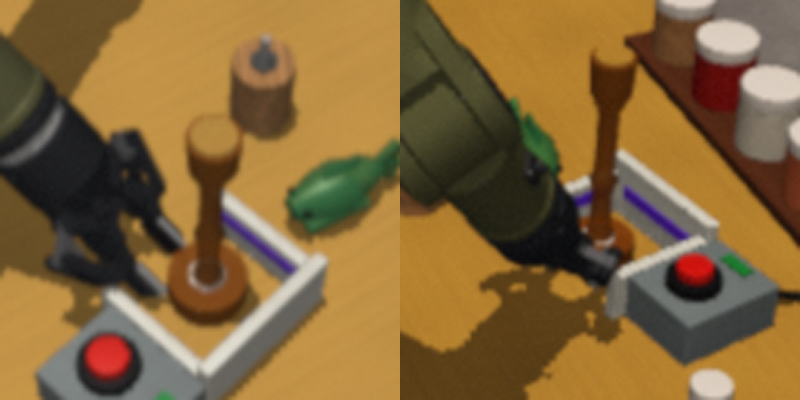

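Near the end the force rose to about 36 N, so the right finger is probably against the near wall's end. The foot already looks inside the bay. I'll back straight off and measure it.

>>> step_hand([
  {"pos": [-0.005,0,-0.004],"aperture": 0.42},
  {"pos": [-0.012,0,-0.01],"aperture": 0.42},
  {"pos": [-0.022,0,-0.018],"aperture": 0.42},
  {"pos": [-0.035,0,-0.029],"aperture": 0.42},
  {"pos": [-0.05,0,-0.042],"aperture": 0.42},
  {"pos": [-0.065,0,-0.055],"aperture": 0.42},
  {"pos": [-0.08,0,-0.07],"aperture": 0.42},
  {"pos": [-0.09,0,-0.1],"aperture": 0.42},
  {"pos": [-0.09,0,-0.13],"aperture": 0.42},
  {"pos": [-0.09,0,-0.16],"aperture": 0.42},
  {"pos": [-0.09,0,-0.18],"aperture": 0.42},
  {"pos": [-0.09,0,-0.18],"aperture": 0.42},
])

```text
time: 10.15
tcp_pos: [0.4897, -0.2057, 0.1067]
eef_rot: [0.895, 0.284, 0.327, -0.104]
wrist_force: [0.3, -1.0, 0.7]
gripper_width: 0.421
gripper_force: 0.0
```

```bash
python3 - <<'E'
from h import *
import cv2
a=arm.read_camera("scene")["color"][215:335,265:385];b=arm.read_camera("side")["color"][180:310,310:440]
cv2.imwrite("pics/m5.png",np.hstack([cv2.resize(a,(400,400),interpolation=2),cv2.resize(b,(400,400),interpolation=2)]))
E
```

```text
(no output)
```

View pics/m5.png

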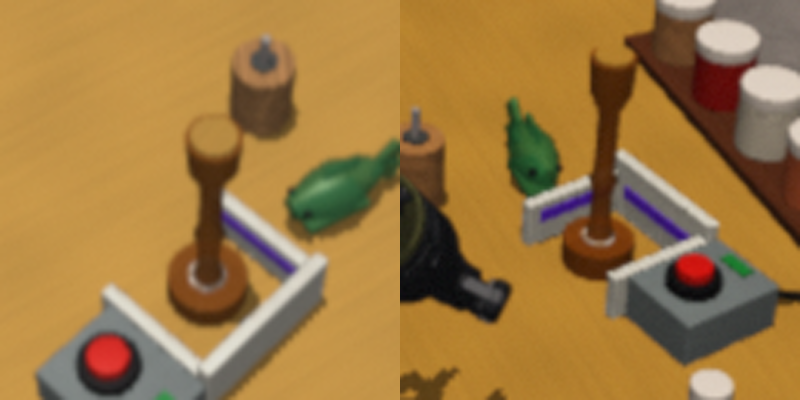

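The candlestick stands upright and appears to be inside: foot at crop (208,273) in scene and (198,238) in side, cup at (215,137) and (213,58).

```bash
python3 - <<'E'
from h import *
sc=lambda x,y:np.array([265+.3*x,215+.3*y])-.35
sd=lambda x,y:np.array([310+.325*x,180+.325*y])-.35
b=R.from_euler("z",.218).inv();o=np.array([.683,-.080,0])
for p in(tri(sc(208,273),sd(198,238))[0],onz("scene",sc(208,273),.026),onz("side",sd(198,238),.026),tri(sc(215,137),sd(213,58))[0],tri(sc(109,354),sd(295,268))[0]):print(p,b.apply(p-o).round(4))
u=R.from_quat(arm.sense()["eef_rot"])
rel([.489,-.2057,.30],pose(.218,0));print(arm.sense()["joint_pos"].round(2))
E
```

```text
[ 0.6707 -0.0722  0.0237] [-0.0103  0.0103  0.0237]
[ 0.67137664 -0.07260055  0.026     ] [-0.0097  0.0097  0.026 ]
[ 0.66935026 -0.07558915  0.026     ] [-0.0124  0.0073  0.026 ]
[ 0.671  -0.072   0.2082] [-0.01    0.0104  0.2082]
[ 0.7054 -0.1826  0.0624] [-0.0003 -0.105   0.0624]
rel [-0.143 -0.688  0.384] [ 0.1234  0.001  -0.1514]
[-0.26  0.3   1.12  2.18 -1.14  1.12  0.58]
```

The foot centre is at bay (-10, +10) mm, within the ±18/±23 limits, and it is upright and released. Next I raise the arm, set the tool vertical and shut the fingers for the button.

>>> step_hand([
  {"pos": [0.03,0,-0.035],"aperture": 0},
  {"pos": [0.06,0,-0.07],"aperture": 0},
  {"rot": [-0.02,-0.11,0.06],"pos": [0.09,0,-0.11],"aperture": 0},
  {"rot": [-0.05,-0.23,0.13],"pos": [0.12,0,-0.15],"aperture": 0},
  {"rot": [-0.075,-0.36,0.2],"pos": [0.123,0,-0.15],"aperture": 0},
  {"rot": [-0.1,-0.48,0.27],"pos": [0.123,0,-0.15],"aperture": 0},
  {"rot": [-0.12,-0.58,0.32],"pos": [0.123,0,-0.15],"aperture": 0},
  {"rot": [-0.143,-0.688,0.384],"pos": [0.123,0,-0.151],"aperture": 0},
  {"rot": [-0.143,-0.688,0.384],"pos": [0.123,0,-0.151],"aperture": 0},
  {"rot": [-0.143,-0.688,0.384],"pos": [0.123,0,-0.151],"aperture": 0},
])

```text
time: 11.25
tcp_pos: [0.4911, -0.2007, 0.2972]
eef_rot: [0.994, 0.113, -0.003, 0.0]
wrist_force: [1.0, 0.8, 0.1]
gripper_width: 0.0
gripper_force: 0.0
```

```bash
python3 - <<'E'
from h import *
rel([.7055,-.183,.30],pose(.218,0));print(arm.sense()["joint_pos"].round(2))
E
```

```text
rel [0.    0.006 0.008] [ 0.2129  0.0308 -0.0042]
[-0.39  0.04  0.76  1.69 -0.03  1.42 -0.98]
```

>>> step_hand([
  {"rot": [0,0,0.008],"pos": [0.035,0.005,0],"aperture": 0},
  {"rot": [0,0.006,0.008],"pos": [0.075,0.011,-0.004],"aperture": 0},
  {"rot": [0,0.006,0.008],"pos": [0.115,0.017,-0.004],"aperture": 0},
  {"rot": [0,0.006,0.008],"pos": [0.155,0.023,-0.004],"aperture": 0},
  {"rot": [0,0.006,0.008],"pos": [0.19,0.028,-0.004],"aperture": 0},
  {"rot": [0,0.006,0.008],"pos": [0.208,0.03,0],"aperture": 0},
  {"rot": [0,0.006,0.008],"pos": [0.213,0.031,0.04],"aperture": 0},
  {"rot": [0,0.006,0.008],"pos": [0.213,0.031,0.085],"aperture": 0},
  {"rot": [0,0.006,0.008],"pos": [0.213,0.031,0.125],"aperture": 0},
  {"rot": [0,0.006,0.008],"pos": [0.213,0.031,0.15],"aperture": 0},
  {"rot": [0,0.006,0.008],"pos": [0.213,0.031,0.16],"aperture": 0},
  {"rot": [0,0.006,0.008],"pos": [0.213,0.031,0.16],"aperture": 0},
])

```text
time: 12.45
tcp_pos: [0.702, -0.1889, 0.1373]
eef_rot: [0.994, 0.105, 0.001, -0.001]
wrist_force: [-0.4, 0.2, 0.8]
gripper_width: 0.003
gripper_force: 0.0
```

```bash
python3 - <<'E'
from h import *
rel([.7055,-.183,.0624+.019],pose(.218,0));print(arm.sense()["joint_pos"].round(2))
E
```

```text
rel [-0.002 -0.002 -0.008] [ 0.0045 -0.0049  0.0559]
[-0.23  0.63  0.68  1.39 -0.4   1.27 -0.88]
```

>>> step_hand([
  {"rot": [0,0,-0.008],"pos": [0.0045,-0.005,0.02],"aperture": 0},
  {"rot": [0,0,-0.008],"pos": [0.0045,-0.005,0.035],"aperture": 0},
  {"rot": [0,0,-0.008],"pos": [0.0045,-0.005,0.046],"aperture": 0},
  {"rot": [0,0,-0.008],"pos": [0.0045,-0.005,0.05],"aperture": 0},
  {"rot": [0,0,-0.008],"pos": [0.0045,-0.005,0.053],"aperture": 0},
  {"rot": [0,0,-0.008],"pos": [0.0045,-0.005,0.055],"aperture": 0},
  {"rot": [0,0,-0.008],"pos": [0.0045,-0.005,0.057],"aperture": 0},
  {"rot": [0,0,-0.008],"pos": [0.0045,-0.005,0.059],"aperture": 0},
  {"rot": [0,0,-0.008],"pos": [0.0045,-0.005,0.059],"aperture": 0},
])

```text
time: 13.35
tcp_pos: [0.707, -0.1833, 0.0807]
eef_rot: [0.994, 0.109, 0.003, 0.0]
wrist_force: [-2.8, -0.2, 4.7]
gripper_width: -0.002
gripper_force: 2.3
```

>>> step_hand([
  {"pos": [0,0,0.002],"aperture": 0},
  {"pos": [0,0,0.004],"aperture": 0},
  {"pos": [0,0,0.006],"aperture": 0},
  {"pos": [0,0,0.006],"aperture": 0},
])

```text
time: 13.75
tcp_pos: [0.7072, -0.1834, 0.0798]
eef_rot: [0.994, 0.109, 0.003, -0.001]
wrist_force: [-11.8, 4.1, 25.7]
gripper_width: 0.001
gripper_force: 13.1
```

>>> step_hand([
  {"pos": [0,0,0.001],"aperture": 0},
  {"pos": [0,0,0.002],"aperture": 0},
  {"pos": [0,0,0.002],"aperture": 0},
  {"pos": [0,0,0.002],"aperture": 0},
])

```text
time: 14.15
tcp_pos: [0.7073, -0.1835, 0.0796]
eef_rot: [0.994, 0.109, 0.004, -0.001]
wrist_force: [-15.5, 4.2, 34.0]
gripper_width: 0.003
gripper_force: 16.8
```

```bash
python3 - <<'E'
from h import *
import cv2
b=arm.read_camera("side")["color"];o=cv2.imread("pics/side0.png")
a=arm.read_camera("scene")["color"];oa=cv2.imread("pics/scene0.png")
z=lambda i,y,x:cv2.resize(i[y:y+37,x:x+50],(400,296),interpolation=2)
cv2.imwrite("pics/m6.png",np.vstack([np.hstack([z(b,250,382),z(o,250,382)]),np.hstack([z(a,302,272),z(oa,302,272)])]))
E
```

```text
(no output)
```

View pics/m6.png

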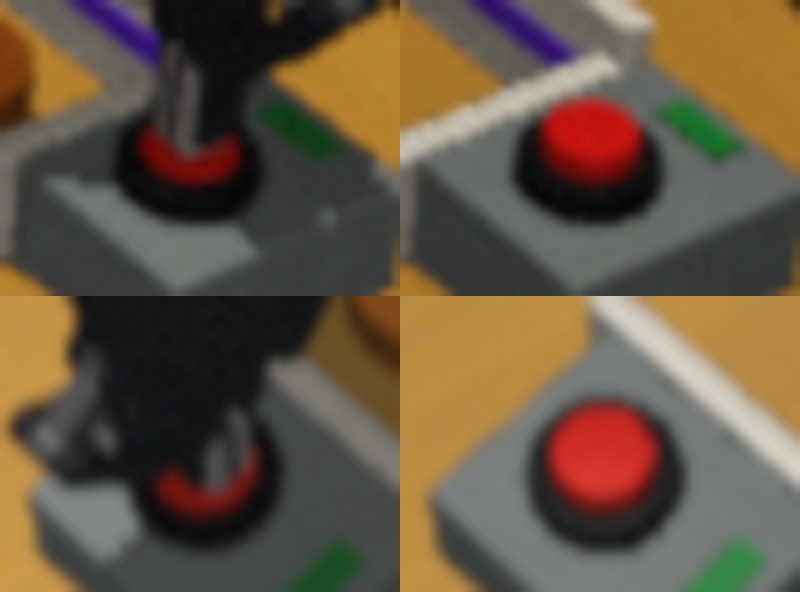

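Compared with the earlier views on the right, the red cap has sunk into its collar and its side face has gone. With the hard stop at 34 N as well, the button is fully down. Retracting straight up.

>>> step_hand([
  {"pos": [0,0,-0.005],"aperture": 0},
  {"pos": [0,0,-0.015],"aperture": 0},
  {"pos": [0,0,-0.04],"aperture": 0},
  {"pos": [0,0,-0.08],"aperture": 0},
  {"pos": [0,0,-0.12],"aperture": 0},
  {"pos": [0,0,-0.16],"aperture": 0},
  {"pos": [0,0,-0.2],"aperture": 0},
  {"pos": [0,0,-0.22],"aperture": 0},
  {"pos": [0,0,-0.22],"aperture": 0},
  {"pos": [0,0,-0.22],"aperture": 0},
])

```text
time: 15.25
tcp_pos: [0.7062, -0.1827, 0.2915]
eef_rot: [0.994, 0.109, 0.003, -0.0]
wrist_force: [0.0, 0.3, 0.9]
gripper_width: -0.0
gripper_force: 0.0
```

```bash
python3 - <<'E'
from h import *
import cv2
for n in("scene","side"):
    c=arm.read_camera(n)["color"];cv2.imwrite(f"pics/{n}_end.png",c)
# foot moved since m5? compare cup/foot patches, and bystanders against the first images
    o=cv2.imread(f"pics/{n}0.png");P={"fish":(.655,.07,.03),"drum":(.55,.063,.05),"funnel":(.427,-.419,.06),"flask":(.575,-.44,.1)}
    for k,p in P.items():
        u,v=proj(n,p).astype(int);t=o[v-14:v+15,u-14:u+15];m=cv2.matchTemplate(c[v-22:v+23,u-22:u+23],t,5);_,s,_,l=cv2.minMaxLoc(m);print(n,k,round(s,2),l[0]-8,l[1]-8)
m5=cv2.imread("pics/m5.png")
a=cv2.resize(cv2.imread("pics/scene_end.png")[215:335,265:385],(400,400),interpolation=2)
t=m5[225:325,160:255];_,s,_,l=cv2.minMaxLoc(cv2.matchTemplate(a,t,5));print("foot",s,l,"was (160,225)")
t=m5[110:185,180:250];_,s,_,l=cv2.minMaxLoc(cv2.matchTemplate(a,t,5));print("cup",s,l,"was (180,110)")
E
```

```text
scene fish 1.0 0 0
scene drum 1.0 0 0
scene funnel 1.0 0 0
scene flask 1.0 0 0
side fish 0.69 1 0
side drum 1.0 0 0
side funnel 1.0 0 0
side flask 1.0 0 0
foot 0.7572018504142761 (158, 225) was (160,225)
cup 0.763603925704956 (180, 110) was (180,110)
```

```bash
python3 -c "
from bench import arm
print(arm.hand_in())"
```

```text
the job is handed in; nothing more can be done
None
```

I pushed the candlestick by its foot, upright, until the whole foot was in the bay (about 8 mm inside the open front), pressed the start button to its stop, withdrew and handed in at about 15 s; the push ended with about 36 N at the wrist, probably a finger against the bay's near wall, and the fish, drum, funnel and flask had not moved, while I did not compare the stick and pad, which the arm never went near.

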